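# Gauge the tagua blanks and clamp the 13 mm one in the drilling jig

### The arm

A 6-joint arm with a two-finger parallel gripper is mounted at the origin on the work surface. World frame = base frame: x ahead of the robot, y to its left, z up, the work surface at z = 0. Lengths are in m, angles in degrees, forces in N, time in s.
With the tool pointing down it reaches from about 0.275 to 0.75 m from the base axis. Payload 10.2 kg.
Tool frame: the origin (TCP) lies on the centre line of the jaws, within the pads' length; the fingertips stand 11 mm ahead of it and the grasp point (between the pads) lies 8 mm behind it; x points along the fingers, y is the direction in which the jaws open and shut, and the axes are right-handed (so a half turn about x gives the same grasp; the last joint's range is limited). The gripper opens to 85 mm and grips with 20 to 120 N. Pads are 22 mm wide; open, the fingers measure 114 mm over their backs; the gripper's body (76 mm by 85 mm) begins 54 mm behind the grasp point. The pads swing forward as they close: fully open they stand 13 mm farther back than shut.
Start: joints at [60.252, 17.928, 85.812, -0, 76.261, -12.8], TCP at [0.153, 0.502, 0.242] pointing down, gripper open.
Joint ranges: [-168.41, 168.41], [-55.51, 124.54], [10.69, 146.95], [-70.63, 250.63], [1, 178], [-165.06, 165.06]. Speed limits (degrees/s): [136.94, 136.94, 172.46, 180, 180, 180].

### API

Orientations are given as a 3x3 rotation matrix whose columns are the frame's x, y, z axes.
In Python, from plant import manip, eyes gives the robot as it stands. The module is installed in compiled form; this text tells all that it offers.
- The arm moves only by the shell command python3 -m inch 'ROWS' [FORCE]. ROWS is JSON, a list of rows, each a list of 7 numbers: the closure, from 0 (fully open) to 1 (shut), then the shift along the tool's x, y, z in m, then the turn, a rotation vector about the tool's x, y, z in rad. In form: [[gripper, x, y, z, rx, ry, rz], ...]. A call has 1 to 20 rows; each row shifts and turns the pose as measured when the row begins, along the tool's axes as they then stand; what a row does not reach is not made up. A row lasts 1/10 s, in which the tool goes at most 50 mm and 8.59 degrees, less where a joint would pass 70% of its speed; a pose out of reach is approached as far as the arm can. A call is refused whole if a number of a shift passes 0.05 or a number of a turn 0.15, either way. A call with a gripper value outside its range is refused whole. The fingers move at their own pace and stop on an object; FORCE is the grip in N (left out, the last holds). Time passes only in rows, so rows that do not move let the fingers close. It gives the time, the measured TCP pose, the force and the opening at its end, in the units of the state.
- manip.read_state(): the state, without advancing time (a new reading comes with each control period).
- eyes.grab_frame(name): name is "scene" or "top"; returns (picture, depth): 420x560x3 uint8, red, green, blue; 420x560 float32, m along the optical axis (not along the pixel's ray), 0 where there is no reading.
- eyes.calibration(name): a dict with "K" (3x3 intrinsics, pixels), "dist" ([k1, k2, p1, p2, k3] as OpenCV has them; the pictures are not rectified), "origin" and "orientation" of the camera in the world. Camera axes: x right, y down, z forward; pixel columns grow to the right and rows downward; lengths in m; the calibration is good to about 2 mm. A picture is of the moment at which its call begins. calibration takes no time and is no camera call.
- manip.close_job(): hands the job in, once; it reports no verdict.
Trained networks look in the newest picture that a camera, given by its name, has taken for a name from the list of things; names that differ only in an ending like _2 or _b are one class to them, and where a whole thing is asked for, a point or a joint stands for the part that bears it (a point fixed in the world has none). Each returns a list of dicts, best first, with "conf" (0 to 1); they miss things now and then, are a little off and sometimes report something else, mostly with a low value. They report only what shows in the picture. A call takes as long as a camera call. They do not tell look-alikes from the thing itself.
- eyes.find_in(camera, query): "xyz" ([x, y, z] in m, in the coordinates of the camera as it stood for that picture, good to about 4 mm: the middle of the surface that is visible of it).
- eyes.silhouettes(camera, query): "pixels" (420x560 bool, what is visible of it).
- eyes.tip_of(camera, query): "xyz" ([x, y, z] in m, in the coordinates of the camera as it stood for that picture, good to about 4 mm: a listed point, or the origin of a listed thing).
The state is a dict: "time": time; "joints": joint angles; "qvel": joint speeds; "joint_efforts": joint torques, N m; "tool_pos": TCP position; "tcp_rot": TCP orientation; "force": force on the tool from outside, world axes, zero at the start; "torque": the same for the moment, N m; "opening": finger opening in m.
Only numpy, scipy, OpenCV 4.12 (cv2) and the standard library are available. Lean on these libraries where they do the work, as an engineer would, in place of code of your own. Each camera call takes 0.05 s, during which the arm holds its last target. There are 200 camera calls.

### The job

Three look-alike tagua-nut pendant blanks stand on the sorting board; pinch them to find the one that is 13 mm thick, and push that one, foot down, between the fence and the sprung jaw of the drilling jig until you feel it come to rest firmly on the hidden sprung depth stop: a push of about 8 N on the stop, never a hard shove. Let go and leave it clamped there on its stop, without bumping the jig hard and without pushing about the bowl, jar, matchbox or screwdriver.

Things in the scene. Friction and masses are not known exactly. Their poses are not given: they have to be found in the camera images.
- board: fixed wooden sorting board, 75 (x) x 240 (y) x 12 mm, origin under its centre. Three blue-green blanks stand free on it in a row along y, in unknown order: 10, 13 and 16 mm thick (along the board's x), otherwise alike: 40 mm wide (y), 70 mm tall, flat foot, straight sides to 50 mm, then an arched top of 20 mm radius; about 50 g; easily tipped
- place0 (a point): centre (half-way up, 35 mm above the foot) of the blank on the first place, at board y = -70 mm; true within 2 mm and 3 degrees; axes as the board's. The point is fixed to the board and does not follow the blank
- place1 (a point): the same for the middle place, board y = 0. (Finger pads bite into a blank: under a 40 N grip the opening may read up to 1 mm less than the thickness)
- place2 (a point): the same for the third place, board y = +70 mm
- jig: fixed drilling jig, green base 120 (x) x 90 (y) x 20 mm, origin under the slot's centre. Two aluminium walls, 60 mm long along y, tops 64 mm above the origin: fixed fence on the +x side (face at x = +6.5 mm), sprung jaw on the -x side (red knob behind it). Empty slot 9 mm wide. The walls' top 11 mm is bevelled as a lead-in, 5 mm wide on the fence, 7 mm on the jaw
- fence (a point): point at the middle of the fence's length, in the plane of its clamping face (below the bevel), at the height of the wall tops; x points from the jaw into the fence, y along the slot, z up. A seated blank of thickness t has its mid-plane t/2 from this point towards -x
- jaw (a joint): opening of the sprung jaw beyond its empty position, m: 0 empty, 0.012 at most; slot width = 9 mm + this value. The jaw squeezes a blank (thickness along the jig's x, width along y) against the fence with 3 to 5 N, so it slides down with several newtons of friction
- depth_stop: depth stop in the bottom of the slot, its foot (origin) 20 mm above the jig's underside. It carries a brass sprung pad whose height differs each time and cannot be seen: a blank's foot meets it 18 to 30 mm below the wall tops. The pad gives way 1 mm per 3 N, 3 mm in all, then it is solid. Over 20 N on it is too hard
- bowl: white bowl with beads, 116 mm wide, 45 mm high, origin under its centre; leave alone
- jar: amber glass jar, 68 mm wide, 85 mm high, origin under its centre; leave alone
- matchbox: matchbox 36 x 53 x 15 mm, origin under its centre; leave alone
- screwdriver: screwdriver lying beyond the board and jig, about 200 mm long; leave alone
Things that resemble listed ones, but are neither listed nor needed, are in the scene too. Leave any purple look-alike of the jig alone.

How it is judged:
By the outcome, as a careful person would: the job done as asked, in the order asked, and still so for the second after the job is handed in, with the robot touching nothing.
It also fails if it takes over 45 s, if anything falls off the work surface, if the arm or the gripper's body presses on something with over 40 N, if the wrist force passes 120 N, or if a joint passes its speed limit or range.

## Working session

There is one attempt and no reset: what is moved stays moved. The work goes in short steps, Python scripts to look and compute and a shell command to move; the robot and the scene stay as the last step left them, time stands still between calls to the robot, and variables do not carry over. Pictures are saved under pics/ and viewed, about 8 in all and at most 12, crops included, and the job is handed in when it is done.

```bash
mkdir -p pics; cat > h.py <<'E'
import numpy as np, cv2
from plant import manip, eyes
def cam2w(c,p):
    k=eyes.calibration(c); return np.array(k["orientation"])@np.array(p)+np.array(k["origin"])
def pix2w(c,u,v,d):
    k=eyes.calibration(c); q=cv2.undistortPoints(np.array([[[u,v]]],float),np.array(k["K"]),np.array(k["dist"]))[0,0]
    return cam2w(c,[q[0]*d,q[1]*d,d])
def w2pix(c,P):
    k=eyes.calibration(c); R=np.array(k["orientation"]); 
    r,_=cv2.Rodrigues(R.T); t=-R.T@np.array(k["origin"])
    return cv2.projectPoints(np.array(P,float).reshape(-1,1,3),r,t,np.array(k["K"]),np.array(k["dist"]))[0].reshape(-1,2)
E
python3 - <<'E'
from h import *
np.set_printoptions(precision=4,suppress=True)
s=manip.read_state(); print({k:np.round(v,3).tolist() for k,v in s.items()})
for c in ("scene","top"):
    k=eyes.calibration(c); print(c,np.array(k["K"]).round(0).tolist(),k["origin"],np.array(k["orientation"]).round(3).tolist())
    im,d=eyes.grab_frame(c); cv2.imwrite(f"pics/{c}0.png",im[...,::-1]); np.save(f"{c}0.npy",d)
    for q in ("board","jig","fence","depth_stop","place0","place1","place2","bowl","jar","matchbox","screwdriver"):
        print(c,q,[(round(r["conf"],2),cam2w(c,r["xyz"]).round(4).tolist()) for r in eyes.tip_of(c,q)[:3]])
E
```

```text
{'time': 0.0, 'joints': [60.253, 17.959, 85.854, -0.0, 76.262, -12.799], 'qvel': [0.067, -0.049, -0.052, -0.014, -0.064, -0.003], 'joint_efforts': [0.0, -41.227, -25.974, -0.0, 0.004, -0.0], 'tool_pos': [0.153, 0.502, 0.242], 'tcp_rot': [[-0.001, 0.292, 0.957], [-0.001, 0.957, -0.292], [-1.0, -0.001, -0.0]], 'force': [0.024, -0.055, 0.724], 'torque': [-0.013, 0.021, 0.02], 'opening': 0.085}
scene [[382.0, 0.0, 281.0], [0.0, 382.0, 212.0], [0.0, 0.0, 1.0]] [1.3901 0.1609 0.5883] [[-0.181, 0.539, -0.823], [0.983, 0.083, -0.161], [-0.018, -0.838, -0.545]]
scene board [(0.6, [0.5949, -0.1954, -0.003])]
scene jig [(0.93, [0.4292, 0.3218, 0.0052]), (0.67, [0.5659, 0.1887, -0.003])]
scene fence [(0.79, [0.4346, 0.3184, 0.0645]), (0.74, [0.5697, 0.1898, 0.0665])]
scene depth_stop []
scene place0 [(0.75, [0.5967, -0.1889, 0.043]), (0.71, [0.5902, -0.1241, 0.0459]), (0.69, [0.6009, -0.2611, 0.0461])]
scene place1 [(0.75, [0.5967, -0.1889, 0.043]), (0.71, [0.5902, -0.1241, 0.0459]), (0.69, [0.6009, -0.2611, 0.0461])]
scene place2 [(0.75, [0.5967, -0.1889, 0.043]), (0.71, [0.5902, -0.1241, 0.045
[... 616 characters left out ...]
0.321, 0.0617]), (0.59, [0.5662, 0.1892, 0.0672])]
top depth_stop [(0.47, [0.5658, 0.1895, 0.0215]), (0.36, [0.4325, 0.3218, 0.0143])]
top place0 [(0.86, [0.5961, -0.2632, 0.0475]), (0.84, [0.5972, -0.1953, 0.0481]), (0.8, [0.5888, -0.1246, 0.047])]
top place1 [(0.86, [0.5961, -0.2632, 0.0475]), (0.84, [0.5972, -0.1953, 0.0481]), (0.8, [0.5888, -0.1246, 0.047])]
top place2 [(0.86, [0.5961, -0.2632, 0.0475]), (0.84, [0.5972, -0.1953, 0.0481]), (0.8, [0.5888, -0.1246, 0.047])]
top bowl [(0.9, [0.6033, 0.4701, 0.0041])]
top jar [(0.74, [0.599, -0.2629, 0.0503]), (0.71, [0.5089, -0.4464, -0.0006])]
top matchbox [(0.82, [0.397, -0.0654, 0.0006])]
top screwdriver [(0.9, [0.7755, 0.0093, -0.0003])]
```

View pics/scene0.png

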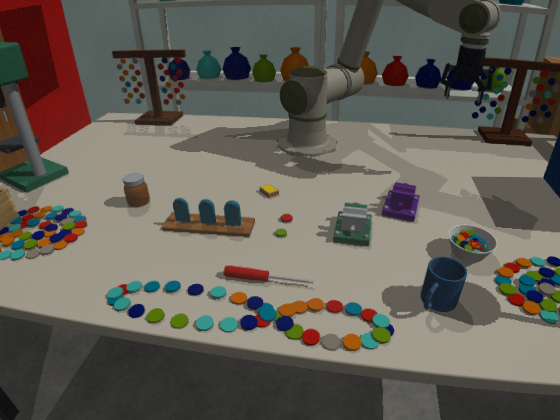

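View pics/top0.png

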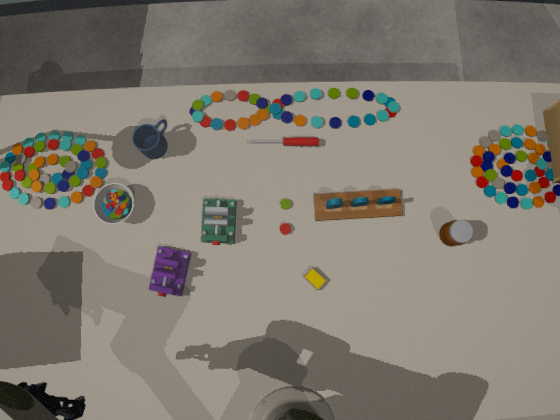

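Both views show the green jig with its red knob toward -x (top 219,220; knob 216,242). The purple look-alike is at (171,270), and the board with three blanks is at (334/361/387, 202). Next I'll refine the yaw and position from both cameras.

```bash
cat > m.py <<'E'
from h import *
np.set_printoptions(precision=4,suppress=True)
def cloud(c,im,d):
    k=eyes.calibration(c); v,u=np.mgrid[:420,:560]
    q=cv2.undistortPoints(np.stack([u,v],-1).reshape(-1,1,2).astype(float),np.array(k["K"]),np.array(k["dist"])).reshape(420,560,2)
    P=np.dstack([q[...,0]*d,q[...,1]*d,d])@np.array(k["orientation"]).T+np.array(k["origin"])
    P[d==0]=np.nan; return P
def rect(M,P,name):
    xy=P[M][:,:2]; xy=xy[np.isfinite(xy).all(1)]
    if len(xy)<5: print(name,len(xy)); return
    (cx,cy),(w,h),a=cv2.minAreaRect((xy*1000).astype(np.float32)); print(name,len(xy),"ctr",cx,cy,"size",w,h,"ang",a,"mean",xy.mean(0)*1000,"z",np.nanmedian(P[M][:,2]))
if __name__=="__main__":
  for c in ("scene","top"):
    im=cv2.imread(f"pics/{c}0.png"); d=np.load(f"{c}0.npy"); P=cloud(c,im,d); hsv=cv2.cvtColor(im,cv2.COLOR_BGR2HSV)
    x,y,z=P[...,0],P[...,1],P[...,2]
    J=(abs(x-.566)<.1)&(abs(y-.189)<.08); B=(abs(x-.596)<.07)&(abs(y+.194)<.15)
    rect(J&(z>.012)&(z<.03),P,c+" base"); rect(J&(z>.057)&(z<.075),P,c+" walls")
    for lo,hi in((.50,.553),(.553,.567),(.567,.63)): rect(J&(z>.057)&(z<.075)&(x>lo)&(x<hi),P,f"{c} walls {lo}-{hi}")
    rect(B&(z>.006)&(z<.02),P,c+" board")
    for yc in (-.2632,-.1953,-.1246):
        M=B&(abs(y-yc)<.03)&(z>.035); rect(M,P,f"{c} blank {yc}"); print("zmax",np.nanpercentile(z[M],[50,95,100]))
    print("table z",np.nanmedian(z[(abs(x-.5)<.03)&(abs(y)<.05)]))
    a=cv2.resize(im[190:255,190:250] if c=="top" else im[195:250,325:385],None,fx=6,fy=6,interpolation=cv2.INTER_CUBIC); 
    a=cv2.resize(a,(390,390)); b=im[180:230,305:415] if c=="top" else im[190:240,155:265]; b=cv2.resize(b,(390,177),interpolation=cv2.INTER_CUBIC)
    cv2.imwrite(f"pics/{c}crop.png",np.vstack([a,b]))
  cv2.imwrite("pics/crops.png",np.hstack([cv2.imread("pics/topcrop.png"),cv2.imread("pics/scenecrop.png")]))
E
python3 m.py
```

```text
scene base 596 ctr 543.5682373046875 203.9091339111328 size 117.44583129882812 157.19175720214844 ang 86.21343994140625 mean [586.3128 189.7905] z 0.019199120548868298
scene walls 227 ctr 567.739013671875 189.06227111816406 size 60.60889434814453 48.9517707824707 ang 86.7435531616211 mean [569.3811 188.9084] z 0.06157183825314427
scene walls 0.5-0.553 46 ctr 548.155029296875 190.15777587890625 size 60.779869079589844 9.611488342285156 ang 89.29464721679688 mean [548.5729 188.9746] z 0.062100813703904356
scene walls 0.553-0.567 65 ctr 556.6071166992188 189.23562622070312 size 58.58042907714844 6.762032985687256 ang 89.2147216796875 mean [556.3688 189.4245] z 0.060300922015878
scene walls 0.567-0.63 116 ctr 581.7925415039062 188.68606567382812 size 59.97687911987305 19.868776321411133 ang 85.72465515136719 mean [584.9241 188.593 ] z 0.06172289030033784
scene board 1176 ctr 598.4215698242188 -193.05148315429688 size 77.55803680419922 239.19651794433594 ang 1.9166860580444336 mean [ 608.8837 -187.3009] z 0.010840933600310354
scene blank -0.2632 233 ctr 601.4714965820312 -264.055969238281
[... 1551 characters left out ...]
2998 mean [ 592.9204 -191.0698] z 0.012463165165161216
top blank -0.2632 105 ctr 598.9876098632812 -262.79144287109375 size 10.871805191040039 40.92840576171875 ang 0.717231035232544 mean [ 597.1134 -260.3151] z 0.07225218335182815
zmax [0.0723 0.0827 0.0866]
top blank -0.1953 116 ctr 596.2307739257812 -191.76766967773438 size 13.549928665161133 37.87730026245117 ang 3.6915693283081055 mean [ 594.2559 -190.6057] z 0.07423262385894469
zmax [0.0742 0.0831 0.0855]
top blank -0.1246 132 ctr 593.050048828125 -122.78535461425781 size 16.965103149414062 38.667964935302734 ang 1.1696840524673462 mean [ 591.1854 -121.6014] z 0.07640764618466034
zmax [0.0764 0.083  0.0862]
table z 0.000762364165410534
```

View pics/crops.png

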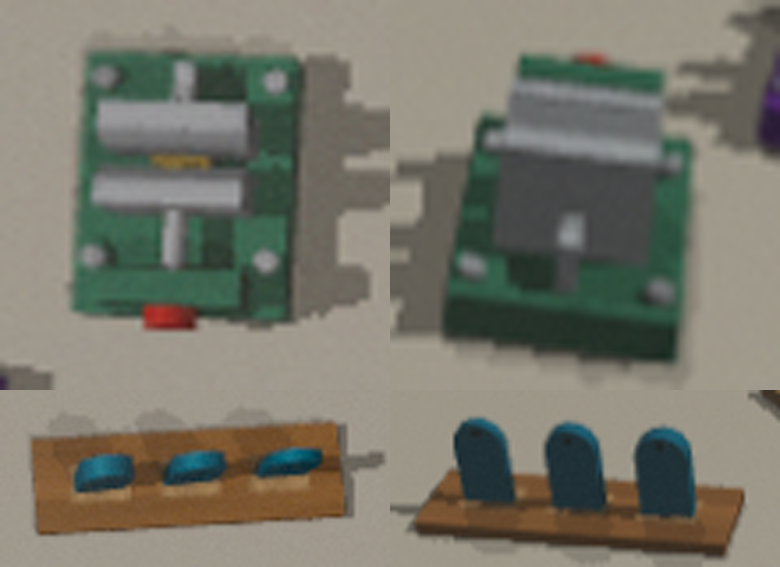

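The crops show the three blanks getting thicker from -y to +y, so the middle one is probably the 13 mm. I'll fit the jig and board yaw using model silhouettes.

```bash
cat > fit.py <<'E'
from h import *
from scipy.optimize import minimize
np.set_printoptions(precision=4,suppress=True)
S=8
def box(x0,x1,y0,y1,z0,z1): return np.array([[x,y,z] for x in(x0,x1) for y in(y0,y1) for z in(z0,z1)])
def render(c,boxes,p):
    ca,sa=np.cos(p[2]),np.sin(p[2]); R=np.array([[ca,-sa,0],[sa,ca,0],[0,0,1]])
    im=np.zeros((420*S,560*S),np.uint8)
    for b in boxes:
        px=w2pix(c,b@R.T+[p[0],p[1],0]); h=cv2.convexHull(((px+.5)*S-.5).round().astype(np.int32)); cv2.fillConvexPoly(im,h,255)
    return cv2.resize(im,(560,420),interpolation=cv2.INTER_AREA)/255.
models={"jig":([box(-.06,.06,-.045,.045,0,.02),box(.0065,.0215,-.03,.03,.02,.064)],[.565,.1895,-.05]),
 "board":([box(-.0375,.0375,-.12,.12,0,.012)],[.596,-.194,.04])}
for q,(bx,p0) in models.items():
    for c in("top","scene"):
        eyes.grab_frame(c)
        ms=[r for r in eyes.silhouettes(c,q)]
        if not ms: print(q,c,"none"); continue
        best=max(ms,key=lambda r:(render(c,bx,p0)*r["pixels"]).sum()/max(r["pixels"].sum(),1)); m=best["pixels"].astype(float)
        r0=(render(c,bx,p0)>0).astype(np.uint8); w=cv2.dilate(r0,np.ones((15,15)))
        f=lambda p:(((render(c,bx,[p[0]/1e3,p[1]/1e3,p[2]/100])-m)*w)**2).sum()
        x0=np.array([p0[0]*1e3,p0[1]*1e3,p0[2]*100])
        rs=minimize(f,x0,method="Nelder-Mead",options=dict(initial_simplex=x0+np.array([[0,0,0],[6,0,0],[0,6,0],[0,0,5]]),xatol=.1,fatol=.1))
        print(q,c,round(best["conf"],2),m.sum(),"x,y mm",rs.x[:2],"yaw deg",np.degrees(rs.x[2]/100),rs.fun)
E
python3 fit.py; python3 - <<'E'
from m import *
for c in("top","scene"):
    d=np.load(f"{c}0.npy");P=cloud(c,None,d);x,y,z=P[...,0],P[...,1],P[...,2]
    M=(abs(y-.189)<.022)&(abs(x-.566)<.04)&(z>.03); a=np.radians(-4); 
    xr=((x-.566)*np.cos(a)+(y-.189)*np.sin(a))[M]*1e3; zz=z[M]*1e3
    for b in range(-30,34,3):
        s=(xr>=b)&(xr<b+3); print(c,b,s.sum(),np.percentile(zz[s],[10,50,90]).round(0) if s.any() else "")
E
```

```text
jig top 0.58 1510.0 x,y mm [558.3359 190.4463] yaw deg -3.0790307433431403 32.88595155709343
jig scene 0.67 1252.0 x,y mm [553.069  189.5891] yaw deg -2.2857612013444633 168.74652825836216
board top 0.75 1911.0 x,y mm [ 595.629  -192.7503] yaw deg 2.198028059878938 479.8888888888889
board scene 0.59 1255.0 x,y mm [ 599.1123 -192.7153] yaw deg 0.4966352816972022 491.81826989619384
top -30 4 [38. 39. 42.]
top -27 5 [37. 41. 42.]
top -24 40 [34. 54. 67.]
top -21 20 [63. 65. 67.]
top -18 18 [62. 64. 66.]
top -15 19 [62. 65. 68.]
top -12 15 [60. 63. 65.]
top -9 17 [55. 58. 59.]
top -6 3 [54. 55. 55.]
top -3 9 [34. 35. 36.]
top 0 9 [32. 35. 36.]
top 3 32 [32. 48. 57.]
top 6 27 [55. 59. 66.]
top 9 20 [62. 64. 67.]
top 12 20 [62. 65. 67.]
top 15 20 [62. 64. 68.]
top 18 19 [62. 64. 67.]
top 21 6 [63. 64. 65.]
top 24 0 
top 27 5 [37. 41. 44.]
top 30 3 [40. 40. 41.]
top 33 3 [39. 39. 41.]
scene -30 0 
scene -27 0 
scene -24 6 [61. 62. 63.]
scene -21 7 [61. 62. 63.]
scene -18 15 [61. 62. 64.]
scene -15 17 [59. 62. 63.]
scene -12 21 [57. 60. 62.]
scene -9 40 [54. 57. 61.]
scene -6 13 [53. 55. 59.]
scene -3 1 [54. 54. 54.]
scene 0 0 
scene 3 1 [60. 60. 60.]
scene 6 2 [60. 61. 61.]
scene 9 5 [61. 61. 63.]
scene 12 14 [61. 62. 63.]
scene 15 8 [62. 63. 64.]
scene 18 28 [33. 57. 63.]
scene 21 139 [36. 48. 60.]
scene 24 38 [34. 44. 62.]
scene 27 4 [38. 38. 50.]
scene 30 3 [37. 38. 38.]
scene 33 2 [36. 37. 38.]
```

```bash
cat > go.py <<'E'
import sys
from h import *
from scipy.spatial.transform import Rotation as Ro
x,y,z,a=map(float,sys.argv[1:5]); s=manip.read_state(); R=np.array(s["tcp_rot"]); p=np.array(s["tool_pos"])
a=np.radians(a); Y=np.array([np.cos(a),np.sin(a),0]); X=np.array([0,0,-1.]); T=np.column_stack([X,Y,np.cross(X,Y)])
np.set_printoptions(precision=4,suppress=True)
print("t",round(s["time"],2),"pos",p,"yaw",np.degrees(np.arctan2(R[1,1],R[0,1])).round(2),"F",np.array(s["force"]),"T",np.array(s["torque"]),"open",s["opening"])
print("d tool",R.T@(np.array([x,y,z])-p),"d after turn",T.T@(np.array([x,y,z])-p),"rot",Ro.from_matrix(R.T@T).as_rotvec())
E
python3 -m inch '[[0,0,0,0,0.14,0,0],[0,0,0,0,0.14,0,0],[0,0,0,0,0.14,0,0],[0,0,0,0,0.14,0,0],[0,0,0,0,0.14,0,0],[0,0,0,0,0.14,0,0],[0,0,0,0,0.14,0,0],[0,0,0,0,0.14,0,0],[0,0,0,0,0.12,0,0]]' 40; python3 go.py .597 -.193 .16 2
```

```text
time: 2.5
tool_pos: [0.1531, 0.5022, 0.2423]
tcp_rot: [[0.0, 1.0, -0.014], [0.0, -0.014, -1.0], [-1.0, 0.0, -0.0]]
force: [-0.9, 0.2, 0.0]
opening: 0.0853
t 2.5 pos [0.1531 0.5022 0.2423] yaw -0.8 F [-0.9226  0.2151  0.0072] T [ 0.0353  0.0202 -0.0139] open 0.08532609865896937
d tool [0.0823 0.4537 0.6889] d after turn [0.0823 0.4194 0.7103] rot [-0.0489 -0.0001 -0.    ]
```

```bash
python3 -m inch '[[0,0,0.026,0.041,0,0,0],[0,0,0.026,0.041,0,0,0],[0,0,0.026,0.041,0,0,0],[0,0,0.026,0.041,0,0,0],[0,0,0.026,0.041,0,0,0],[0,0,0.026,0.041,0,0,0],[0,0,0.026,0.041,0,0,0],[0,0,0.026,0.041,0,0,0],[0,0,0.026,0.041,0,0,0],[0,0,0.026,0.041,0,0,0],[0,0,0.026,0.041,0,0,0],[0,0,0.026,0.041,0,0,0],[0,0,0.026,0.041,0,0,0],[0,0,0.026,0.041,0,0,0],[0,0,0.026,0.041,0,0,0],[0,0,0.026,0.041,0,0,0],[0,0,0,0,-0.049,0,0]]'; python3 go.py .597 -.193 .13 2
```

```text
time: 4.2
tool_pos: [0.5675, -0.1832, 0.2425]
tcp_rot: [[0.007, 0.999, 0.033], [0.002, 0.033, -0.999], [-1.0, 0.007, -0.001]]
force: [0.2, 1.0, -0.4]
opening: 0.0851
t 4.2 pos [ 0.5675 -0.1832  0.2425] yaw 1.9 F [ 0.2142  0.9537 -0.3966] T [ 0.0018  0.0222 -0.038 ] open 0.0850763124823776
d tool [0.1127 0.0284 0.0109] d after turn [0.1125 0.0292 0.0108] rot [-0.0017 -0.0014 -0.0072]
```

```bash
python3 -m inch '[[0,0.03,0.029,0.011,0,0,-0.007],[0,0.04,0,0,0,0,0],[0,0.04,0,0,0,0,0],[0,0,0,0,0,0,0]]'; python3 go.py .597 -.193 .06 2; python3 - <<'E'
from m import *
from m import cloud
for c in("top","scene"):
    im,d=eyes.grab_frame(c); cv2.imwrite(f"pics/{c}1.png",im[...,::-1]); 
a=cv2.imread("pics/top1.png")[165:240,295:425]; b=cv2.imread("pics/scene1.png")[150:250,140:280]
cv2.imwrite("pics/pre.png",np.hstack([cv2.resize(a,(390,280),interpolation=2),cv2.resize(b,(392,280),interpolation=2)]))
E
```

```text
time: 4.6
tool_pos: [0.5991, -0.1962, 0.1292]
tcp_rot: [[0.002, 0.999, 0.032], [0.0, 0.032, -0.999], [-1.0, 0.002, -0.0]]
force: [-0.6, -0.7, -0.1]
opening: 0.0854
t 4.6 pos [ 0.5991 -0.1962  0.1292] yaw 1.82 F [-0.5511 -0.6641 -0.1244] T [0.0255 0.0133 0.0014] open 0.08543388585212457
d tool [ 0.0692 -0.0021 -0.0032] d after turn [ 0.0692 -0.002  -0.0032] rot [-0.0032 -0.0003 -0.0019]
```

View pics/pre.png

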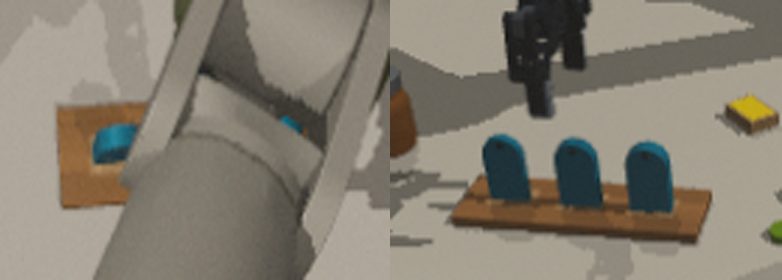

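```bash
python3 - <<'E'
from h import *
print(w2pix("scene",[[.599+.048,-.1945,.131],[.599-.048,-.1975,.131],[.604,-.193,.082],[.604,-.193,.012]]))
E
```

```text
[[194.90072222 192.7284088 ]
 [207.1699382  174.43451001]
 [204.15478191 200.933546  ]
 [207.47405764 223.297226  ]]
```

```bash
python3 -m inch '[[0,0.03,-0.002,-0.004,0,0,0],[0,0.03,0,0,0,0,0],[0,0.008,0,0,0,0,0],[0,0,0,0,0,0,0]]'; python3 go.py .597 -.192 .06 2
```

```text
time: 5.1
tool_pos: [0.6053, -0.196, 0.0784]
tcp_rot: [[0.028, 0.999, 0.032], [-0.014, 0.033, -0.999], [-1.0, 0.027, 0.015]]
force: [0.7, -0.9, 0.2]
opening: 0.0851
t 5.1 pos [ 0.6053 -0.196   0.0784] yaw 1.87 F [ 0.6501 -0.8576  0.1926] T [ 0.0524 -0.0109  0.0475] open 0.0851302695335113
d tool [ 0.0181 -0.0087 -0.0046] d after turn [ 0.0184 -0.0082 -0.0043] rot [-0.0024  0.0146 -0.0272]
```

```bash
python3 -m inch '[[0,0,-0.008,-0.004,0,0.015,-0.027],[0,0,0,0,0,0,0]]'; python3 go.py .597 -.192 .06 2;python3 -c "
from h import *
s=manip.read_state();print(s['joints'],s['qvel'],s['joint_efforts'])"
```

```text
time: 5.3
tool_pos: [0.5989, -0.1931, 0.0833]
tcp_rot: [[0.006, 0.999, 0.033], [-0.002, 0.033, -0.999], [-1.0, 0.005, 0.003]]
force: [0.2, 0.0, -0.7]
opening: 0.0851
t 5.3 pos [ 0.5989 -0.1931  0.0833] yaw 1.87 F [ 0.1685  0.0285 -0.7331] T [ 0.003   0.0232 -0.0029] open 0.0851319959484519
d tool [ 0.0233 -0.002  -0.0012] d after turn [ 0.0233 -0.0019 -0.0012] rot [-0.0023  0.0026 -0.0055]
[-2.85345805e+01  3.94432950e+01  7.71239703e+01  3.24592854e-02
  6.30855585e+01 -3.04198962e+01] [ 1.72368172e-03 -1.30080951e+00 -1.90437344e+00  1.10851882e-02
 -7.83182531e-01 -3.13057948e-02] [-2.04275624e-02 -5.41401601e+01 -2.28558987e+01 -1.09637633e-02
  2.44860342e-01 -2.68778866e-03]
```

```bash
python3 -m inch '[[0,0.012,-0.001,-0.001,0,0,0],[0,0.012,-0.001,0,0,0,0],[0,0,0,0,0,0,0],[0,0,0,0,0,0,0]]'; python3 go.py .597 -.192 .06 2
```

```text
time: 5.7
tool_pos: [0.5987, -0.1931, 0.0608]
tcp_rot: [[0.012, 0.999, 0.033], [-0.006, 0.033, -0.999], [-1.0, 0.012, 0.006]]
force: [0.2, -0.2, -0.2]
opening: 0.0851
t 5.7 pos [ 0.5987 -0.1931  0.0608] yaw 1.88 F [ 0.2266 -0.2241 -0.2203] T [-0.0198  0.0098  0.049 ] open 0.08514234891070878
d tool [ 0.0007 -0.0017 -0.0012] d after turn [ 0.0008 -0.0017 -0.0012] rot [-0.0022  0.0062 -0.0117]
```

```bash
python3 -m inch '[[0.5,0,-0.001,0,0,0.006,-0.012],[0.7,0,0,0,0,0,0],[0.75,0,0,0,0,0,0],[0.75,0,0,0,0,0,0],[0.75,0,0,0,0,0,0],[0.75,0,0,0,0,0,0]]' 40; python3 go.py .597 -.192 .06 2
python3 -m inch '[[0.8,0,0,0,0,0,0],[0.85,0,0,0,0,0,0],[0.9,0,0,0,0,0,0],[1,0,0,0,0,0,0],[1,0,0,0,0,0,0],[1,0,0,0,0,0,0],[1,0,0,0,0,0,0],[1,0,0,0,0,0,0]]' 40; python3 go.py .597 -.192 .06 2
```

```text
time: 6.3
tool_pos: [0.598, -0.1934, 0.0612]
tcp_rot: [[-0.001, 0.999, 0.033], [-0.0, 0.033, -0.999], [-1.0, -0.001, 0.0]]
force: [0.8, -1.0, 0.8]
opening: 0.0216
t 6.3 pos [ 0.598  -0.1934  0.0612] yaw 1.87 F [ 0.8435 -1.0486  0.8374] T [-0.0368 -0.0552 -0.0166] open 0.021615802868239588
d tool [ 0.0012 -0.001  -0.0014] d after turn [ 0.0012 -0.001  -0.0014] rot [-0.0022  0.0001  0.0006]
time: 7.1
tool_pos: [0.5981, -0.1934, 0.0614]
tcp_rot: [[-0.0, 0.999, 0.033], [-0.0, 0.033, -0.999], [-1.0, -0.0, 0.0]]
force: [-0.1, -0.4, 0.8]
opening: 0.0122
t 7.1 pos [ 0.5981 -0.1934  0.0614] yaw 1.87 F [-0.1417 -0.368   0.816 ] T [-0.0039  0.019  -0.0148] open 0.012234160446716278
d tool [ 0.0014 -0.001  -0.0014] d after turn [ 0.0014 -0.001  -0.0014] rot [-0.0022  0.0002  0.0004]
```

Pinch reads 12.2 mm at 40 N, which means the 13 mm blank. Now I'll lift it and carry it over.

```bash
python3 -m inch '[[1,-0.01,0,0,0,0,0],[1,-0.02,0,0,0,0,0],[1,-0.03,0,0,0,0,0],[1,-0.03,0,0,0,0,0],[1,-0.01,0,0,0,0,0],[1,0,0,0,0.085,0,0],[1,0,0,0,0,0,0]]' 60; python3 go.py .5645 .189 .16 -3
```

```text
time: 7.8
tool_pos: [0.5976, -0.193, 0.1668]
tcp_rot: [[-0.001, 0.999, -0.054], [0.0, -0.054, -0.999], [-1.0, -0.001, -0.0]]
force: [-0.1, 0.3, -1.1]
opening: 0.0122
t 7.8 pos [ 0.5976 -0.193   0.1668] yaw -3.11 F [-0.1019  0.3086 -1.1053] T [ 0.0158 -0.0328 -0.0417] open 0.012230983610284147
d tool [ 0.007  -0.0537 -0.3796] d after turn [ 0.0068 -0.053  -0.3797] rot [-0.0019 -0.0002  0.0013]
```

```bash
python3 -m inch '[[1,0,-0.003,-0.02,0,0,0],[1,0,-0.005,-0.035,0,0,0],[1,0,-0.005,-0.035,0,0,0],[1,0,-0.005,-0.035,0,0,0],[1,0,-0.005,-0.035,0,0,0],[1,0,-0.005,-0.035,0,0,0],[1,0,-0.005,-0.035,0,0,0],[1,0,-0.005,-0.035,0,0,0],[1,0,-0.005,-0.035,0,0,0],[1,0,-0.005,-0.035,0,0,0],[1,0,-0.003,-0.02,0,0,0],[1,0,0,-0.01,0,0,0],[1,0,0,0,0,0,0],[1,0,0,0,0,0,0]]'; python3 go.py .5645 .189 .13 -3
```

```text
time: 9.2
tool_pos: [0.551, 0.198, 0.1579]
tcp_rot: [[-0.02, 0.999, -0.026], [0.004, -0.026, -1.0], [-1.0, -0.02, -0.003]]
force: [-0.8, -0.9, -0.5]
opening: 0.0122
t 9.2 pos [0.551  0.198  0.1579] yaw -1.51 F [-0.7694 -0.9473 -0.505 ] T [ 0.0248 -0.0257  0.0094] open 0.012199621465384615
d tool [0.0276 0.0143 0.0087] d after turn [0.0279 0.014  0.0083] rot [ 0.026  -0.0032  0.0202]
```

```bash
python3 -m inch '[[1,0.015,0.014,0.008,0.026,-0.003,0.02],[1,0.013,0,0,0,0,0],[1,0,0,0,0,0,0],[1,0,0,0,0,0,0]]'; python3 go.py .5645 .189 .125 -3;  python3 - <<'E'
from h import *
for c in("top","scene"):
    im,d=eyes.grab_frame(c); cv2.imwrite(f"pics/{c}2.png",im[...,::-1]); np.save(f"{c}2.npy",d)
a=cv2.imread("pics/top2.png")[170:260,175:265]; b=cv2.imread("pics/scene2.png")[160:250,310:400]
cv2.imwrite("pics/jig.png",np.hstack([cv2.resize(a,(400,400),interpolation=2),cv2.resize(b,(400,400),interpolation=2)]))
E
```

```text
time: 9.6
tool_pos: [0.5647, 0.1865, 0.1284]
tcp_rot: [[-0.001, 0.998, -0.055], [-0.0, -0.055, -0.998], [-1.0, -0.001, 0.0]]
force: [-0.7, -0.3, -0.4]
opening: 0.0121
t 9.6 pos [0.5647 0.1865 0.1284] yaw -3.14 F [-0.7347 -0.2682 -0.398 ] T [0.0109 0.0218 0.012 ] open 0.012050220009764861
d tool [ 0.0034 -0.0003 -0.0025] d after turn [ 0.0034 -0.0003 -0.0025] rot [-0.0025  0.0002  0.0013]
```

View pics/jig.png

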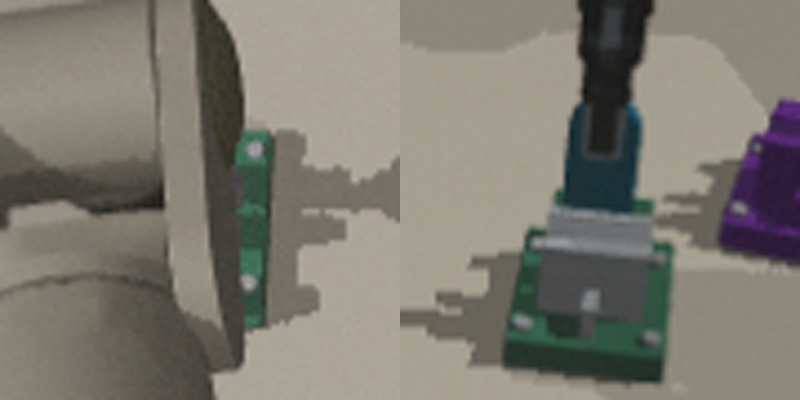

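The scene view shows the blank upright in the pads over the slot, with its foot just above the walls at crop (600,205). The arm hides the top view. I'll lower it in short steps and watch the force.

```bash
python3 -m inch '[[1,0.008,0,-0.0025,0,0,0],[1,0.008,0,0,0,0,0],[1,0,0,0,0,0,0],[1,0,0,0,0,0,0]]'; python3 go.py .5645 .189 .106 -3; python3 -m inch '[[1,0.003,0,0,0,0,0],[1,0.003,0,0,0,0,0],[1,0,0,0,0,0,0]]'; python3 go.py .5645 .189 .104 -3
```

```text
time: 10.1
tool_pos: [0.5647, 0.19, 0.1121]
tcp_rot: [[0.0, 0.999, -0.054], [0.0, -0.054, -0.999], [-1.0, 0.0, -0.0]]
force: [-0.1, 1.1, 0.0]
opening: 0.0123
t 10.1 pos [0.5647 0.19   0.1121] yaw -3.08 F [-0.057   1.1031  0.0133] T [-0.0148 -0.0567  0.0382] open 0.012339426232708561
d tool [ 0.0061 -0.0002  0.001 ] d after turn [ 0.0061 -0.0002  0.001 ] rot [-0.0013 -0.0003 -0.0002]
time: 10.4
tool_pos: [0.5652, 0.1901, 0.1061]
tcp_rot: [[0.002, 0.999, -0.053], [0.0, -0.053, -0.999], [-1.0, 0.002, -0.001]]
force: [0.6, 0.1, 0.3]
opening: 0.0118
t 10.4 pos [0.5652 0.1901 0.1061] yaw -3.06 F [0.6196 0.0596 0.2802] T [ 0.0592 -0.0572 -0.0039] open 0.011800809747622105
d tool [ 0.0021 -0.0006  0.0011] d after turn [ 0.0021 -0.0006  0.0011] rot [-0.0011 -0.0005 -0.0017]
```

```bash
for i in 1 2 3; do python3 -m inch '[[1,0.0015,0,0,0,0,0],[1,0,0,0,0,0,0]]' >/dev/null; python3 go.py .5645 .189 .1 -3 | head -1; done
```

```text
t 10.6 pos [0.5654 0.1901 0.1056] yaw -3.07 F [-0.8116 -0.4752 -1.9495] T [-0.0445  0.1751 -0.0428] open 0.012574692851499885
t 10.8 pos [0.5653 0.1901 0.1056] yaw -3.06 F [-1.262  -0.0689 -0.8842] T [-0.0273  0.1683  0.0017] open 0.011838023037661335
t 11.0 pos [0.5654 0.1901 0.1056] yaw -3.05 F [-1.0429 -0.2214 -1.0907] T [-0.1255  0.2569  0.0131] open 0.012036482843562247
```

```bash
python3 -m inch '[[1,0.003,-0.0015,0,0,0,0],[1,0,0,0,0,0,0]]' >/dev/null; python3 go.py .5645 .189 .1 -3 ;  python3 -m inch '[[1,0.004,0,0,0,0,0],[1,0,0,0,0,0,0]]' >/dev/null; python3 go.py .5645 .189 .1 -3
```

```text
t 11.2 pos [0.5645 0.1904 0.104 ] yaw -3.06 F [-1.2465 -0.8856 -1.5741] T [-0.0213  0.2454  0.0066] open 0.012062124089211177
d tool [0.004  0.0001 0.0014] d after turn [0.004  0.0001 0.0014] rot [-0.001  -0.0011 -0.0061]
t 11.4 pos [0.5639 0.1906 0.1022] yaw -3.04 F [-1.8208 -1.5411 -3.8106] T [-0.09   0.275 -0.05 ] open 0.012405896565314281
d tool [0.0022 0.0007 0.0016] d after turn [0.0022 0.0007 0.0016] rot [-0.0007 -0.0013 -0.0051]
```

```bash
cat > st.py <<'E'
from h import *
np.set_printoptions(precision=3,suppress=True)
s=manip.read_state(); R=np.array(s["tcp_rot"]); print("t",round(s["time"],2),"p",np.array(s["tool_pos"])*1e3,"yaw",np.degrees(np.arctan2(R[1,1],R[0,1])).round(2),"tilt",R[:2,0]*1e3,"F",s["force"],"T",s["torque"],"o",round(s["opening"]*1e3,2),"eff",s["joint_efforts"][1:3])
E
python3 st.py; python3 -m inch '[[1,0.004,0,0,0,0,0],[1,0,0,0,0,0,0]]' >/dev/null; python3 st.py;python3 -m inch '[[1,0.004,0,0,0,0,0],[1,0,0,0,0,0,0]]' >/dev/null; python3 st.py; python3 -m inch '[[1,0,0,0,0,0,0]]' >/dev/null; python3 st.py
```

```text
t 11.4 p [563.918 190.642 102.193] yaw -3.04 tilt [5.15  0.985] F [-1.821 -1.541 -3.811] T [-0.09   0.275 -0.05 ] o 12.41 eff [-54.143 -25.606]
t 11.6 p [563.562 190.843  98.095] yaw -3.04 tilt [4.412 1.302] F [ 0.286  0.123 -4.356] T [-0.046 -0.213 -0.047] o 11.95 eff [-53.351 -23.805]
t 11.8 p [563.575 190.905  93.393] yaw -3.05 tilt [4.172 1.483] F [-0.264 -0.536 -3.152] T [ 0.034 -0.136 -0.028] o 12.11 eff [-53.44  -23.761]
t 11.9 p [563.661 190.917  93.304] yaw -3.06 tilt [4.177 1.57 ] F [-2.068  0.299  3.654] T [-0.01   0.319 -0.081] o 12.1 eff [-48.682 -22.139]
```

```bash
for i in 1 2 3; do python3 -m inch '[[1,0,0,0,0,0,0]]' >/dev/null; python3 st.py; done; for i in 1 2 ; do python3 -m inch '[[1,0.003,0,0,0,0,0]]' >/dev/null; python3 st.py; done;
```

```text
t 12.0 p [563.662 190.893  93.282] yaw -3.07 tilt [4.015 1.596] F [-1.52  -0.583  1.855] T [-0.009  0.319 -0.101] o 12.3 eff [-50.124 -22.881]
t 12.1 p [563.696 190.895  93.281] yaw -3.07 tilt [4.041 1.617] F [-1.015  1.044  1.212] T [ 0.042  0.258 -0.02 ] o 11.98 eff [-50.452 -22.941]
t 12.2 p [563.657 190.908  93.259] yaw -3.06 tilt [3.937 1.567] F [-0.921  0.54   1.086] T [-0.014  0.247 -0.081] o 12.29 eff [-50.568 -22.953]
t 12.3 p [563.715 190.999  90.688] yaw -3.07 tilt [4.304 1.774] F [-3.887  0.309  4.828] T [ 0.022  0.551 -0.06 ] o 12.07 eff [-49.109 -22.64 ]
t 12.4 p [563.733 191.056  87.735] yaw -3.07 tilt [4.491 1.863] F [-2.429 -0.087  3.815] T [ 0.061  0.56  -0.072] o 11.85 eff [-49.362 -22.582]
```

```bash
python3 -m inch '[[1,0.0015,-0.0007,0,0,0,0]]' >/dev/null; python3 st.py; for i in 1 2 ; do python3 -m inch '[[1,0.0015,0,0,0,0,0]]' >/dev/null; python3 st.py; done;
```

```text
t 12.5 p [563.503 191.045  86.074] yaw -3.07 tilt [5.955 1.871] F [2.541 0.107 2.524] T [ 0.005 -0.35  -0.058] o 12.36 eff [-49.732 -21.07 ]
t 12.6 p [563.61  191.045  84.54 ] yaw -3.07 tilt [6.267 1.923] F [-2.141  0.667  4.128] T [ 0.039  0.453 -0.1  ] o 12.15 eff [-49.174 -22.123]
t 12.7 p [563.652 191.086  83.152] yaw -3.07 tilt [6.368 1.953] F [-3.223 -0.451  9.019] T [-0.054  0.647 -0.042] o 12.3 eff [-47.207 -21.374]
```

```bash
for i in 1 2 ; do python3 -m inch '[[1,0.001,0,0,0,0,0]]' >/dev/null; python3 st.py; done;
```

```text
t 12.8 p [563.668 191.11   82.567] yaw -3.06 tilt [6.433 1.937] F [-3.662 -0.353 10.608] T [-0.107  0.798 -0.043] o 12.05 eff [-45.655 -20.993]
t 12.9 p [563.671 191.14   82.257] yaw -3.06 tilt [6.519 1.918] F [-3.949 -1.16  11.586] T [-0.098  0.965 -0.074] o 12.35 eff [-45.056 -20.969]
```

```bash
for i in 1 2; do python3 -m inch '[[1,0.0012,0,0,0,0,0]]' >/dev/null; python3 st.py; done
```

```text
t 13.0 p [563.68  191.147  81.967] yaw -3.05 tilt [6.707 1.769] F [-5.764 -1.261 14.03 ] T [-0.173  1.087 -0.087] o 12.3 eff [-44.538 -20.899]
t 13.1 p [563.679 191.163  81.779] yaw -3.05 tilt [6.868 1.7  ] F [-5.778 -0.11  14.05 ] T [-0.212  1.168 -0.118] o 12.43 eff [-44.178 -20.844]
```

```bash
python3 -m inch '[[1,0.0008,-0.0005,0,0,0,0]]' >/dev/null; python3 st.py; python3 -m inch '[[0.75,0,0,0,0,0,0],[0.7,0,0,0,0,0,0],[0.65,0,0,0,0,0,0]]' 20 >/dev/null; python3 st.py; python3 -m inch '[[0.6,0,0,0,0,0,0],[0.5,0,0,0,0,0,0],[0.5,0,0,0,0,0,0]]' >/dev/null; python3 st.py; python3 - <<'E'
from h import *
im,d=eyes.grab_frame("scene"); cv2.imwrite("pics/scene3.png",im[...,::-1])
cv2.imwrite("pics/rel.png",cv2.resize(im[150:250,310:400,::-1],(540,600),interpolation=2))
E
```

```text
t 13.2 p [563.52  191.138  81.757] yaw -3.04 tilt [8.063 1.567] F [-1.437 -0.541  6.509] T [-0.062  0.215 -0.087] o 12.11 eff [-47.214 -20.715]
t 13.5 p [563.4   190.989  80.881] yaw -3.02 tilt [7.647 1.23 ] F [-1.089  0.953 -0.689] T [-0.028  0.012  0.066] o 29.85 eff [-51.533 -22.498]
t 13.8 p [563.166 190.895  80.109] yaw -3.02 tilt [6.549 1.025] F [ 0.409  0.013 -0.461] T [-0.024 -0.013 -0.007] o 42.8 eff [-51.339 -22.391]
```

View pics/rel.png

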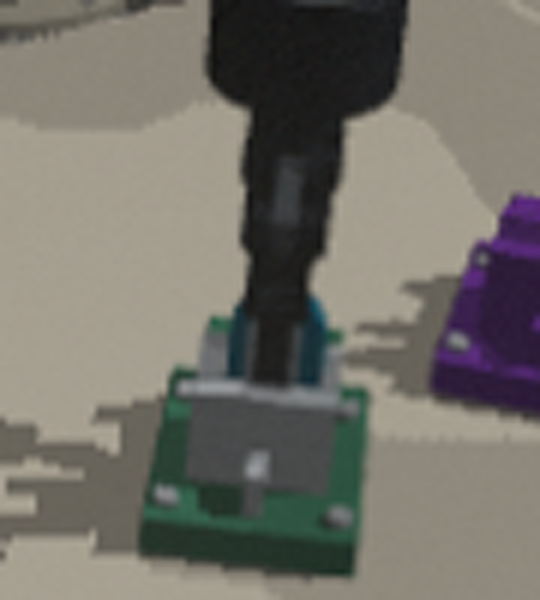

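```bash
python3 -m inch '[[0.45,-0.01,0,0,0,0,0],[0.45,-0.02,0,0,0,0,0],[0.45,-0.03,0,0,0,0,0],[0.45,-0.03,0,0,0,0,0],[0.45,-0.03,0,0,0,0,0],[0.45,-0.03,-0.03,0,0,0,0],[0.45,-0.01,-0.04,0,0,0,0],[0.45,0,-0.04,0,0,0,0],[0.45,0,-0.04,0,0,0,0],[0.45,0,-0.04,0,0,0,0],[0.45,0,0,0,0,0,0]]' >/dev/null; python3 st.py; python3 - <<'E'
from m import *
for c in("top","scene"):
    im,d=eyes.grab_frame(c); cv2.imwrite(f"pics/{c}4.png",im[...,::-1]); P=cloud(c,im,d); x,y,z=P[...,0],P[...,1],P[...,2]
    hsv=cv2.cvtColor(im,cv2.COLOR_RGB2HSV); M=(abs(x-.566)<.03)&(abs(y-.19)<.035)&(z>.07); rect(M,P,c); print("z",np.nanpercentile(z[M],[50,95,100]))
    print([(round(r["conf"],2),cam2w(c,r["xyz"]).round(4).tolist()) for q in("bowl","jar","matchbox","screwdriver","fence") for r in eyes.tip_of(c,q)[:1]])
a=cv2.imread("pics/top4.png")[170:270,165:265]; b=cv2.imread("pics/scene4.png")[160:260,310:410]
cv2.imwrite("pics/fin.png",np.hstack([cv2.resize(a,(400,400),interpolation=2),cv2.resize(b,(400,400),interpolation=2)]))
E
```

```text
t 14.95 p [365.358 200.501 251.861] yaw -3.09 tilt [14.201  2.906] F [0.984 0.266 0.053] T [-0.043  0.021  0.024] o 46.99 eff [-30.369 -23.943]
top 101 ctr 563.6465454101562 191.1460418701172 size 38.607173919677734 13.672447204589844 ang 84.96484375 mean [562.5804 190.2014] z 0.09941982127817739
z [0.0994 0.1062 0.1086]
[(0.62, [0.6055, 0.4697, 0.0035]), (0.96, [0.5082, -0.4467, 0.0018]), (0.85, [0.3985, -0.0655, 0.0007]), (0.81, [0.7737, 0.007, -0.0045]), (0.93, [0.4361, 0.32, 0.0637])]
scene 195 ctr 566.0394287109375 192.0479278564453 size 39.95677185058594 16.73238182067871 ang 81.97618103027344 mean [569.7967 191.6462] z 0.0872458566189156
z [0.0872 0.1006 0.103 ]
[(0.84, [0.6067, 0.4726, 0.0044]), (0.83, [0.5138, -0.4501, 0.0015]), (0.69, [0.3914, -0.0695, 0.0018]), (0.93, [0.7748, 0.0067, -0.0062]), (0.79, [0.4349, 0.3173, 0.0637])]
```

View pics/fin.png

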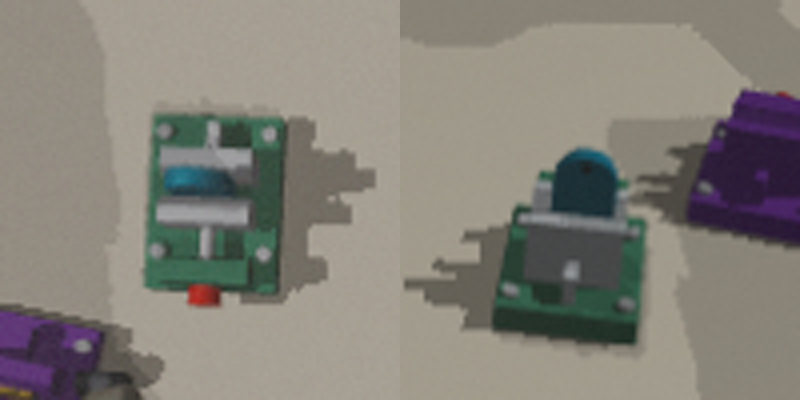

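```bash
python3 -m inch '[[0.45,0,0,0,0,0,0],[0.45,0,0,0,0,0,0]]' | head -2; python3 -c "
from plant import manip; print(manip.close_job())"
```

```text
time: 15.75
tool_pos: [0.3692, 0.2001, 0.2506]
the job is handed in; nothing more can be done
None
```

I pushed the 13 mm blank, foot down, into the green jig until it rested on the depth stop, let go, and handed the job in at 15.75 s. The hand-in gave no verdict.

- **Finding it:** I pinched only the middle blank. It read 12.2 mm at 40 N, which fits 13 mm with up to 1 mm of bite. In the pictures the neighbours looked about 11 and 17 mm thick, and I left them unpinched.
- **Seating it:** It slid down against about 4 N of friction. The force then rose by roughly 3 N per mm, as the stop's spring should, starting about 29 to 30 mm below the wall tops. The peak was 14 N in all, so I estimate about 9 N on the stop, slightly above the 8 N asked for.
- **Last checks:**
  - The last pictures show the blank upright between the fence and the jaw with the gripper clear.
  - The bowl, jar, matchbox and screwdriver are where they were, within the networks' error.
  - The blank's top reads about 104 mm high, 1 to 2 mm above the fully pushed depth. That fits the spring easing back against friction after release. The two cameras differ by about 5 mm in this height before correction (about 1.5 mm after), so they cannot confirm the contact precisely. That it still rests on the stop follows mainly from the forces.

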